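# Tuck the honing plate under its holder's leaf and hold it flat

### The job

Load the grey honing plate into its bench holder so that I can touch up the wax carver: lay it lengthwise on the black rubber bed, slide one short end in flat under the sprung steel leaf, letting the leaf ride up on the edge by itself (never prise it up), and go on until you feel the end butt against the stop hidden beneath the leaf. Finish while holding it: keep the plate gripped, pushed firmly against the stop and pressed firmly down, flat, straight and central on the bed, and do not let go. Leave the other things on the bench where they are.

Things in the scene. Friction and masses are not known exactly. Their poses are not given: they have to be found in the camera images.
- plate_centre (a point): centre (half-way up) of the honing plate: a loose grey stone slab 110 x 54 x 8 mm, 0.13 to 0.23 kg, lying flat on the bench left or right of the holder. x runs along its length, y across its width, z up; both ends and both faces are alike. Grip it across its width
- holder: holder, fixed: aluminium beam on two cross feet. Origin on the bench; x runs along the beam to the leaf (roughly away from the robot), y across, z up. Rubber bed on top: 36 mm wide, x = -0.099 to +0.063, 30 mm above the bench; the plate overhangs it 9 mm each side. Cross feet 92 mm wide, 12 mm high, at x = -0.098 to -0.078 and +0.056 to +0.076. Leaf's axle and cheeks at x = +0.066, 62 mm high
- bed (a point): point on the top face of the rubber bed, 30 mm above the holder's origin; axes as the holder
- leaf (a joint): angle of the sprung steel leaf, 50 mm wide, hinged at its far end (rad): 0 as it rests, growing as it is lifted. Its toe, 58 mm ahead of the axle, rests 6.5 mm above the bed; so it rides up about 0.026 rad on the 8 mm plate. Its spring presses the toe down with about 1.7 N (3 to 10 N of push ease the plate in, the more the harder it bears on the bed)
- leaf_toe (a point): underside of the leaf's toe, in the middle of its width: at x = +0.008 in the holder's frame. In front of the toe the leaf is turned up at 24 degrees for 18 mm (to x = -0.011), its tip 15 mm above the bed, as a lead-in
- stop: brass stop bar on the bed under the leaf, 8 x 30 x 6 mm, hardly visible, fixed. Origin in the middle of its underside. Its place is set anew each time: its front face (4 mm before its origin), which the plate's end meets, lies 28 to 44 mm beyond the holder's origin along x
- cast_white: white plaster cast of teeth, 55 x 60 x 31 mm, loose on the bench at the other side of the holder from the plate; origin under its middle
- cast_tan: tan plaster cast of teeth, 54 x 58 x 34 mm, loose on the bench behind and left of the holder; origin under its middle
- drop_bottle: white drop bottle with a black cap, lying, 22 x 63 x 22 mm, behind and right of the holder; origin under its middle
- mix_cup_1: pale rubber mixing cup, 52 mm wide, 50 mm high, behind and right of the holder; origin under its middle

How it is judged:
At the end, for the whole second after the job is handed in: Still in the fingers (over 3 N), the plate's end is under the leaf (lifted 0.01 to 0.06 rad) and pushes on the stop with over 2 N; the plate bears on the holder with over 8 N, at rest, flat (2 deg, at most 2.5 mm raised), straight (4 deg) and central (8 mm) (contact force between honing_plate and stop above 2 N and contact force between honing_plate and holder above 8 N and contact force between the fingers and honing_plate above 3 N and value of joint leaf between 0.01 and 0.06 rad and z of plate_centre in the frame of bed between 0.001 and 0.0065 m and y of plate_centre in the frame of bed between -0.008 and 0.008 m and angle between the x axis of plate_centre and the x axis of holder, either way round below 0.07 rad and angle between the z axis of plate_centre and the z axis of holder, either way round below 0.035 rad and linear speed of honing_plate below 0.01 m/s); the arm keeps its last pose, push and grip.
It fails at once if the leaf was prised up (toe more than about 9 mm above its rest) (value of joint leaf above 0.16 rad).
It fails at once if another thing on the bench was moved by more than 30 mm (distance of any of cast_white, cast_tan, drop_bottle, mix_cup_1 from where it was at the start of the episode above 0.03 m).
It also fails if it takes over 58 s, if anything falls off the work surface, if the arm or the gripper's body presses on something with over 40 N, if the wrist force passes 120 N, or if a joint passes its speed limit or range.

### The arm

A 7-joint arm with a two-finger parallel gripper is mounted at the origin on a cart in front of the work surface, level with it; the furniture and walls round the work are solid. World frame = base frame: x ahead of the robot, y to its left, z up, the work surface at z = 0. Lengths are in m, angles in rad, forces in N, time in s.
With the tool pointing down it reaches from about 0.425 to 0.8 m from the base axis. Payload 8.3 kg.
Tool frame: the origin (TCP) lies midway between the tips of the shut fingers; the grasp point (between the pads) lies 19 mm behind it; z points along the fingers, x is the direction in which the jaws open and shut, and the axes are right-handed (so a half turn about z gives the same grasp; the last joint's range is limited). The gripper opens to 85 mm and grips with 20 to 120 N. Pads are 22 mm wide; open, the fingers measure 114 mm over their backs; the gripper's body (76 mm by 85 mm) begins 54 mm behind the grasp point. The pads swing forward as they close: fully open they stand 13 mm farther back than shut.
Start: joints at [1.19, 0.383, 0.016, 1.37, -0.006, 1.388, -0.046], TCP at [0.195, -0.594, 0.231] pointing down, gripper open.
Joint ranges: [-2.95, 2.95], [-0.25, 2.06], [-1.52, 1.56], [0.18, 2.33], [-1.44, 4.58], [0.02, 2.06], [-3.01, 3.01]. Speed limits (rad/s): [2.39, 2.39, 3.01, 3.01, 3.14, 3.14, 3.14].

### API

Orientations are given as a rotation vector (axis times angle).
In Python, from station import telemetry, viewer, arm gives the robot as it stands.
- The arm moves only by the tool move_arm, never from a script. Its argument "rows" is a list of rows, each a list of 6 numbers: the shift along the tool's x, y, z in m, then the turn, a rotation vector about the tool's x, y, z in degrees. A call has exactly 5 rows; each row shifts and turns the pose as measured when the row begins, along the tool's axes as they then stand; what a row does not reach is not made up. A row lasts 1/12 s, in which the tool goes at most 41.7 mm and 7.16 degrees, less where a joint would pass 70% of its speed; a pose out of reach is approached as far as the arm can. A call with a gripper value outside its range is refused whole. "jaw" is the finger opening in m, from 0 to 0.0854, set as the call begins (left out, the last holds). The fingers move at their own pace and stop on an object; "force" is the grip in N (left out, the last holds). Time passes only in rows, so rows that do not move let the fingers close, or fill a call up. It gives the time, the measured TCP pose, the force and the opening at its end, in the units of the state.
- telemetry.get_obs(): the state, without advancing time (a new reading comes with each control period).
- viewer.get_image(name): name is "side" or "top"; returns the picture (400x640x3 uint8, red, green, blue); there is no depth.
- viewer.get_calibration(name): a dict with "fx", "fy", "cx", "cy" (pixels), "R" (3x3) and "t" (3): a world point X has camera coordinates R X + t. Camera axes: x right, y down, z forward; pixel columns grow to the right and rows downward; lengths in m; the calibration is good to about 2 mm. A picture is of the moment at which its call begins. get_calibration takes no time and is no camera call.
- arm.finish_job(): hands the job in, once; it reports no verdict.
Trained networks look in the newest picture that a camera, given by its name, has taken for a name from the list of things; names that differ only in an ending like _2 or _b are one class to them, and where a whole thing is asked for, a point or a joint stands for the part that bears it (a point fixed in the world has none). Each returns a list of dicts, best first, with "p" (0 to 1); they miss things now and then, are a little off and sometimes report something else, mostly with a low value. They report only what shows in the picture. A call takes as long as a camera call.
- viewer.recognise(camera, target): "extent" ([centre column, centre row, width, height] in pixels, round what is visible of it).
- viewer.place_of(camera, target): "uv" ([column, row] in pixels: a listed point, or the origin of a listed thing).
The state is a dict: "time": time; "joints": joint angles; "joint_vel": joint speeds; "joint_efforts": joint torques, N m; "eef_pos": TCP position; "tcp_rot": TCP orientation; "ft_force": force on the tool from outside, world axes, zero at the start; "torque": the same for the moment, N m; "width": opening from 0.0 (shut) to 1.0 (fully open).
Only numpy, scipy, OpenCV 4.12 (cv2) and the standard library are available. Lean on these libraries where they do the work, as an engineer would, in place of code of your own. Each camera call takes 0.05 s, during which the arm holds its last target.

## Working session

There is one attempt and no reset: what is moved stays moved. The work goes in short steps, Python scripts to look and compute and a tool call to move; the robot and the scene stay as the last step left them, time stands still between calls to the robot, and variables do not carry over. Pictures are saved under pics/ and viewed, and the job is handed in when it is done.

Besides the shell and the picture viewer there is one more tool, called after "Call:" by a JSON object that holds its "op" and its "data". move_arm: Moves the arm, as the interface text tells. Its arguments: {"type":"object","properties":{"rows":{"type":"array","items":{"type":"array","items":{"type":"number"}}},"jaw":{"type":"number"},"force":{"type":"number"}},"required":["rows"]}

```bash
ls; mkdir -p pics; cat > h.py <<'E'
import numpy as np, cv2
from station import telemetry, viewer, arm
def shot(n,f):
    im=viewer.get_image(n); cv2.imwrite('pics/'+f,im[:,:,::-1]); return im
def ray(n,uv):
    c=viewer.get_calibration(n);R=np.array(c['R']);t=np.array(c['t'])
    d=R.T@np.array([(uv[0]-c['cx'])/c['fx'],(uv[1]-c['cy'])/c['fy'],1]);return -R.T@t,d
def onz(n,uv,z):
    o,d=ray(n,uv);return o+d*(z-o[2])/d[2]
def proj(n,X):
    c=viewer.get_calibration(n);p=np.array(c['R'])@np.array(X)+np.array(c['t']);return np.array([c['fx']*p[0]/p[2]+c['cx'],c['fy']*p[1]/p[2]+c['cy']])
def tri(a,b):
    (o1,d1),(o2,d2)=ray('side',a),ray('top',b)
    A=np.stack([d1,-d2],1);s=np.linalg.lstsq(A,o2-o1,rcond=None)[0]
    p,q=o1+s[0]*d1,o2+s[1]*d2;return (p+q)/2,np.linalg.norm(p-q)
E
python3 - <<'E'
from h import *
np.set_printoptions(precision=4,suppress=True)
shot('side','s0.png');shot('top','t0.png')
for n in('side','top'):
    c=viewer.get_calibration(n);print(n,-np.array(c['R']).T@np.array(c['t']),c['fx'])
    for k in('plate_centre','holder','bed','leaf_toe','stop','cast_white'):
        r=viewer.place_of(n,k)[:2];print(n,k,r)
print(telemetry.get_obs())
E
```

```text
pics
side [0.4206 0.7934 0.3752] 399.0631989602542
side plate_centre [{'uv': [356.3, 197.0], 'p': 0.95}]
side holder [{'uv': [319.7, 236.0], 'p': 0.82}]
side bed []
side leaf_toe [{'uv': [316.3, 224.6], 'p': 0.63}]
side stop []
side cast_white [{'uv': [342.4, 290.0], 'p': 0.67}]
top [0.4448 0.0118 0.9279] 422.0845380791712
top plate_centre [{'uv': [399.4, 243.9], 'p': 0.92}]
top holder []
top bed [{'uv': [281.7, 209.1], 'p': 0.9}]
top leaf_toe [{'uv': [288.5, 209.9], 'p': 0.75}]
top stop []
top cast_white [{'uv': [200.0, 245.1], 'p': 0.88}]
{'time': 0.7, 'joints': array([ 1.1901,  0.3834,  0.0164,  1.3701, -0.0063,  1.3882, -0.0465]), 'joint_vel': array([ 0.0006,  0.0007, -0.0003, -0.0016, -0.    , -0.0006, -0.0005]), 'joint_efforts': array([ -0.0004, -62.7173,   0.8422, -37.2012,   0.0164,   0.003 ,
         0.    ]), 'eef_pos': array([ 0.1953, -0.5937,  0.2313]), 'tcp_rot': array([-2.545 ,  1.8418, -0.    ]), 'ft_force': array([ 0.7287, -0.7283, -0.8606]), 'torque': array([ 0.0227,  0.002 , -0.002 ]), 'width': 0.997270859294504}
```

View pics/s0.png

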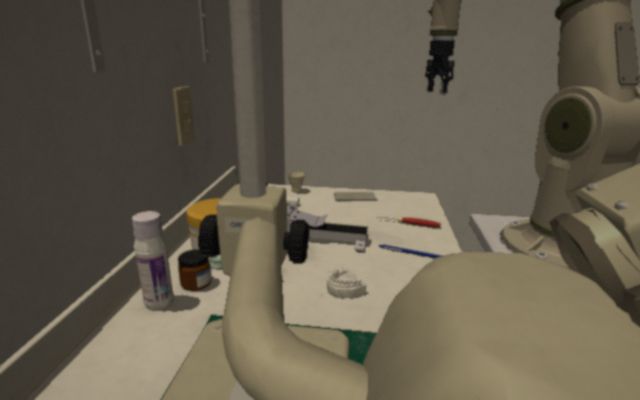

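View pics/t0.png

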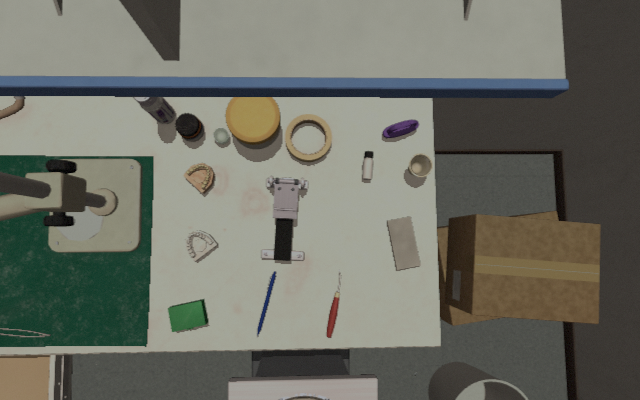

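The top view shows the plate at about (404,243) on the right, the black bed at (284,238), the leaf at (287,200) and the white cast at (201,245). The side view has the plate at (356,197) and the holder, partly hidden by the lamp, at about (335,233). I'll zoom in on the top view and measure it.

```bash
python3 - <<'E'
from h import *
np.set_printoptions(precision=4,suppress=True)
im=cv2.imread('pics/t0.png')
a=cv2.resize(im[165:275,250:310],None,fx=5,fy=5,interpolation=cv2.INTER_CUBIC)
b=cv2.resize(im[205:280,375:440],None,fx=5,fy=5,interpolation=cv2.INTER_CUBIC)
W=np.zeros((560,640,3),np.uint8);W[:550,:300]=a;W[:375,310:635]=b;cv2.imwrite('pics/z0.png',W)
g=cv2.cvtColor(im,cv2.COLOR_BGR2GRAY)
m=(g<50).astype(np.uint8);m[:, :268]=0;m[:,300:]=0;m[:212]=0;m[265:]=0
ys,xs=np.nonzero(m);print(xs.min(),xs.max(),ys.min(),ys.max(),len(xs))
print('bedrect',cv2.minAreaRect(np.stack([xs,ys],1).astype(np.float32)))
ctr=[];
for r in range(222,248):
    x=np.nonzero(m[r])[0]
    if len(x): ctr.append((onz('top',(x.mean(),r),.03)[:2]))
ctr=np.array(ctr);p=np.polyfit(ctr[:,0],ctr[:,1],1);print('bed y=',p,'yaw',np.arctan(p[0]),ctr[0],ctr[-1])
# plate
h=cv2.cvtColor(im,cv2.COLOR_BGR2HSV);print(im[243,404],im[243,375],im[243,425])
d=np.abs(im.astype(int)-im[243,404]).sum(2);m=(d<60).astype(np.uint8);q=np.zeros_like(m);q[205:280,375:433]=m[205:280,375:433]
n,l,s,c=cv2.connectedComponentsWithStats(q);k=l[243,404];ys,xs=np.nonzero(l==k)
rc=cv2.minAreaRect(np.stack([xs,ys],1).astype(np.float32));print(rc)
bp=np.array([onz('top',v,.008)[:2] for v in cv2.boxPoints(rc)]);print(bp,bp.mean(0),np.linalg.norm(bp[0]-bp[1]),np.linalg.norm(bp[1]-bp[2]))
for nm,z in(('bed',(281.7,209.1)),('toe',(288.5,209.9))): print(nm,onz('top',z,.035))
print('side plate',onz('side',(356.3,197),.004),'top plate',onz('top',(399.4,243.9),.004), 'holder side',onz('side',(319.7,236),0))
for uv in [(284,255),(265,254),(302,256),(287,184)]: print(uv,onz('top',uv,.012))
for k in('cast_white','cast_tan','drop_bottle','mix_cup_1'):
    r=viewer.place_of('top',k)[:1];print(k,r and onz('top',r[0]['uv'],0))
E
```

```text
274 292 218 260 668
bedrect ((283.05072021484375, 239.0861358642578), (16.308185577392578, 41.54704284667969), 3.1798300743103027)
bed y= [-0.0651  0.0686] yaw -0.06497183506684441 [0.4835 0.0371] [0.4307 0.0405]
[112 125 132] [152 166 164] [152 166 164]
((403.0000305175781, 243.0), (51.774654388427734, 26.279560089111328), 78.69007110595703)
[[ 0.4865 -0.1838]
 [ 0.4974 -0.2413]
 [ 0.3862 -0.2603]
 [ 0.3758 -0.2033]] [ 0.4364 -0.2222] 0.05855823865683779 0.11280409014853306
bed [0.5106 0.0417 0.035 ]
toe [0.5088 0.0274 0.035 ]
side plate [ 0.4335 -0.2104  0.004 ] top plate [ 0.4343 -0.2151  0.004 ] holder side [ 0.5037  0.0305 -0.    ]
(284, 255) [0.4132 0.038  0.012 ]
(265, 254) [0.4159 0.0787 0.012 ]
(302, 256) [ 0.4107 -0.0007  0.012 ]
(287, 184) [0.5671 0.0308 0.012 ]
cast_white [0.4363 0.2198 0.    ]
cast_tan [0.5905 0.2187 0.    ]
drop_bottle [ 0.6111 -0.1531  0.    ]
mix_cup_1 [ 0.6001 -0.2543  0.    ]
```

View pics/z0.png

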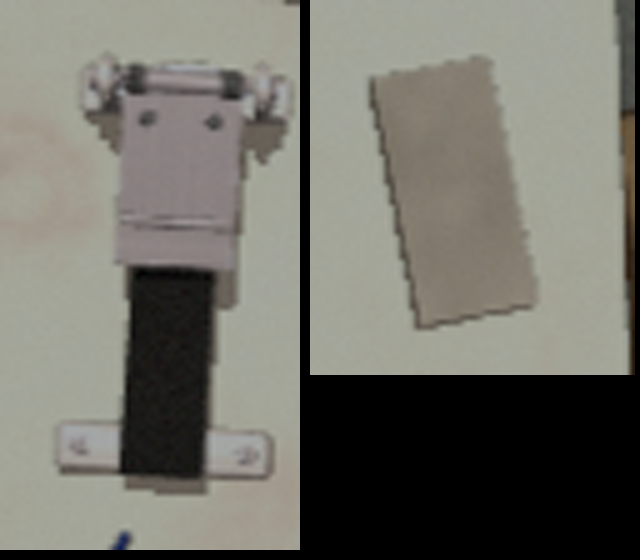

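```bash
python3 - <<'E'
from h import *
np.set_printoptions(precision=4,suppress=True)
f=lambda zx,zy,x0,y0,z:onz('top',((zx+.5)/5-.5+x0,(zy+.5)/5-.5+y0),z)[:2]
c=np.array([f(*p,313,205,.008) for p in()] or [f(x-310,y,375,205,.008) for x,y in((372,78),(490,58),(537,302),(418,327))])
print('plate',c,c.mean(0),[np.linalg.norm(c[i]-c[(i+1)%4]) for i in range(4)])
u=(c[0]+c[1]-c[2]-c[3])/2;print('yaw',np.degrees(np.arctan2(u[1],u[0])))
pts=[((163,470),.030,-.099),((172.5,267),.03,None),((177,265),.045,-.011),((163,449),.012,-.088),((187,82),.057,.066),((177.5,218),.0365,.008)]
for (x,y),z,hx in pts: print(hx,z,f(x,y,250,165,z))
for y,l,r in((285,131,213),(380,126,210),(465,121,206)): print(f(l,y,250,165,.03),f(r,y,250,165,.03))
print('footcorners',[f(x,y,250,165,.012) for x,y in((57,423),(58,470),(270,432),(268,476))])
o=telemetry.get_obs();print(o['time'],o['eef_pos'])
E
```

```text
plate [[ 0.4864 -0.1881]
 [ 0.4948 -0.2408]
 [ 0.3879 -0.2583]
 [ 0.3778 -0.2055]] [ 0.4367 -0.2232] [np.float64(0.053316672817013494), np.float64(0.10827716008520143), np.float64(0.05369274740343188), np.float64(0.10998908422154617)]
yaw 9.2064995872986
-0.099 0.03 [0.4064 0.0413]
None 0.03 [0.4919 0.0369]
-0.011 0.045 [0.492  0.0346]
-0.088 0.012 [0.4146 0.0418]
0.066 0.057 [0.5674 0.0298]
0.008 0.0365 [0.5123 0.0345]
[0.4844 0.0545] [0.4842 0.0198]
[0.4443 0.0567] [0.4439 0.0213]
[0.4087 0.0589] [0.4082 0.0232]
footcorners [array([0.4262, 0.0872]), array([0.4061, 0.0868]), array([ 0.4213, -0.0043]), array([ 0.4025, -0.0032])]
0.9 [ 0.1953 -0.5937  0.2313]
```

Call:
{"op": "move_arm", "data": {"rows": [[-0.025,-0.03,0,0,0,0],[-0.025,-0.03,0,0,0,0],[-0.025,-0.03,0,0,0,0],[-0.025,-0.03,0,0,0,0],[-0.025,-0.03,0,0,0,0]], "jaw": 0.0854, "force": 60}}

```text
time: 1.32
eef_pos: [0.2936, -0.4305, 0.2285]
tcp_rot: [2.524, -1.862, -0.005]
ft_force: [1.2, -0.7, 0.7]
width: 1.002
```

Call:
{"op": "move_arm", "data": {"rows": [[-0.025,-0.03,0,0,0,0],[-0.025,-0.03,0,0,0,0],[-0.025,-0.03,0,0,0,0],[-0.025,-0.03,0,0,0,0],[-0.02,-0.025,0,0,0,0]]}}

```text
time: 1.73
eef_pos: [0.4006, -0.2634, 0.2289]
tcp_rot: [2.524, -1.861, 0.001]
ft_force: [1.0, -0.4, -0.5]
width: 0.999
```

```bash
cat >> h.py <<'E'
from scipy.spatial.transform import Rotation as Rn
def plan(pos,yaw_x):
    "pos target; yaw_x = world angle (deg) of tool x, tool down. prints shift in tool axes and rotvec in tool deg"
    o=telemetry.get_obs();R=Rn.from_rotvec(o['tcp_rot'])
    a=np.radians(yaw_x);T=Rn.from_matrix(np.array([[np.cos(a),np.sin(a),0],[np.sin(a),-np.cos(a),0],[0,0,-1]]))
    print('t',round(o['time'],2),'pos',o['eef_pos'].round(4),'F',o['ft_force'].round(1),'w',round(o['width'],3),'txyaw',np.degrees(np.arctan2(R.as_matrix()[1,0],R.as_matrix()[0,0])).round(2))
    print('shift mm',(1e3*R.inv().apply(np.array(pos)-o['eef_pos'])).round(1),'turn',np.degrees((R.inv()*T).as_rotvec()).round(2))
E
python3 -c "
from h import *
plan((.4249,-.2251,.08),-80.8)"
```

```text
t 1.73 pos [ 0.4006 -0.2634  0.2289] F [ 1.  -0.4 -0.5] w 0.999 txyaw -72.81
shift mm [-30.  -35.2 148.6] turn [ 0.23 -0.25  7.99]
```

Call:
{"op": "move_arm", "data": {"rows": [[-0.01,-0.012,0.03,0,0,4],[-0.01,-0.012,0.035,0,0,4],[-0.006,-0.008,0.035,0,0,0],[0,0,0.035,0,0,0],[0,0,0,0,0,0]]}}

```text
time: 2.15
eef_pos: [0.4353, -0.2207, 0.0946]
tcp_rot: [2.401, -2.025, 0.022]
ft_force: [-1.8, -0.2, -0.8]
width: 0.997
```

```bash
python3 -c "
from h import *
plan((.4249,-.2251,.08),-80.8);shot('side','s1.png');im=shot('top','t1.png')[:,:,::-1]
s=cv2.imread('pics/s1.png')
W=np.zeros((400,800,3),np.uint8);W[:,:400]=cv2.resize(im[190:290,355:455],(400,400),interpolation=2);W[:,400:]=cv2.resize(s[130:230,300:400],(400,400),interpolation=2);cv2.imwrite('pics/z1.png',W)
print(proj('top',(.4249,-.2251,.08)))"
```

```text
t 2.15 pos [ 0.4353 -0.2207  0.0946] F [-1.8 -0.2 -0.8] w 0.997 txyaw -80.27
shift mm [ 2.4 11.1 14.6] turn [-0.51 -0.63  0.53]
[413.58889608 248.83462912]
```

View pics/z1.png

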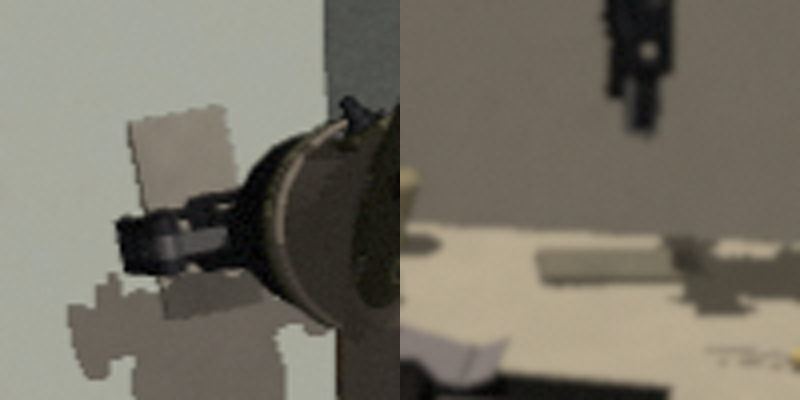

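The top crop shows the open fingers straddling the plate a little behind its middle. The side crop shows the gripper above the plate's middle and rear. I'm correcting the offset and going down.

Call:
{"op": "move_arm", "data": {"rows": [[0.002,0.008,0.02,-0.5,-0.6,0.5],[0,0.003,0.02,0,0,0],[0,0,0.015,0,0,0],[0,0,0.01,0,0,0],[0,0,0,0,0,0]]}}

```text
time: 2.67
eef_pos: [0.4359, -0.2352, 0.0473]
tcp_rot: [-2.383, 2.04, -0.044]
ft_force: [-0.1, 0.3, -0.2]
width: 1.001
```

```bash
python3 -c "
from h import *
plan((.4249,-.2251,-.001),-80.8)"
```

```text
t 2.67 pos [ 0.4359 -0.2352  0.0473] F [-0.1  0.3 -0.2] w 1.001 txyaw -81.14
shift mm [-12.6  10.4  47.9] turn [-1.22 -1.08 -0.32]
```

Call:
{"op": "move_arm", "data": {"rows": [[-0.006,0.005,0,-1.2,-1,0],[-0.003,0.003,0,0,0,0],[-0.002,0.002,0,0,0,0],[0,0,0,0,0,0],[0,0,0,0,0,0]]}}

```text
time: 3.08
eef_pos: [0.4281, -0.2294, 0.055]
tcp_rot: [-2.383, 2.045, -0.021]
ft_force: [-0.2, 0.2, -0.2]
width: 1.0
```

```bash
python3 -c "
from h import *
plan((.4249,-.2251,-.001),-80.8)"
```

```text
t 3.08 pos [ 0.4281 -0.2294  0.055 ] F [-0.2  0.2 -0.2] w 1.0 txyaw -81.28
shift mm [-5.3  3.1 55.9] turn [-0.54 -0.53 -0.48]
```

Call:
{"op": "move_arm", "data": {"rows": [[-0.003,0.002,0.015,-0.5,-0.5,-0.4],[-0.002,0.001,0.015,0,0,0],[0,0,0.012,0,0,0],[0,0,0.006,0,0,0],[0,0,0,0,0,0]], "jaw": 0.072}}

```text
time: 3.5
eef_pos: [0.4262, -0.226, 0.0061]
tcp_rot: [-2.391, 2.036, -0.009]
ft_force: [-0.7, 0.6, -0.6]
width: 0.846
```

```bash
python3 -c "
from h import *
plan((.4249,-.2251,-.001),-80.8)"
```

```text
t 3.5 pos [ 0.4262 -0.226   0.0061] F [-0.7  0.6 -0.6] w 0.846 txyaw -80.81
shift mm [-1.1  1.2  7.1] turn [-0.26 -0.22 -0.01]
```

Call:
{"op": "move_arm", "data": {"rows": [[-0.001,0.001,0.005,-0.2,-0.2,0],[0,0,0.003,0,0,0],[0,0,0.001,0,0,0],[0,0,0,0,0,0],[0,0,0,0,0,0]]}}

```text
time: 3.92
eef_pos: [0.4255, -0.2252, -0.0033]
tcp_rot: [-2.392, 2.035, -0.001]
ft_force: [-0.4, 0.2, 0.7]
width: 0.842
```

```bash
python3 -c "
from h import *
plan((.4249,-.2251,-.001),-80.8);s=shot('side','s2.png')[:,:,::-1];im=shot('top','t2.png')[:,:,::-1]
W=np.zeros((400,800,3),np.uint8);W[:,:400]=cv2.resize(im[190:290,355:455],(400,400),interpolation=2);W[:,400:]=cv2.resize(s[160:220,320:380],(400,400),interpolation=2);cv2.imwrite('pics/z2.png',W)
"
```

```text
t 3.92 pos [ 0.4255 -0.2252 -0.0033] F [-0.4  0.2  0.7] w 0.842 txyaw -80.79
shift mm [-0.2  0.5 -2.3] turn [-0.05  0.01  0.01]
```

View pics/z2.png

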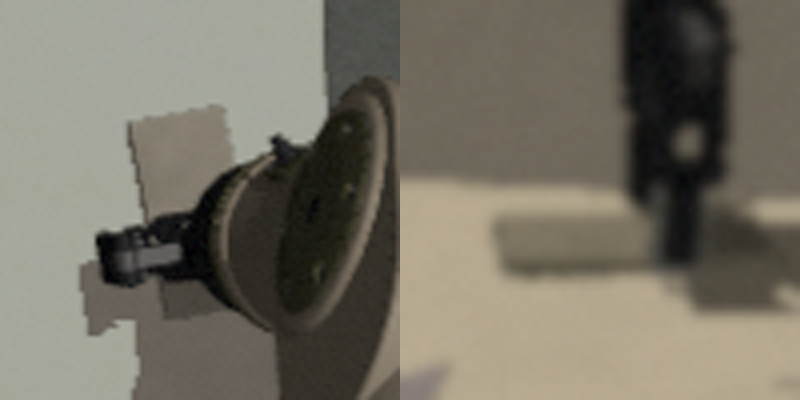

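The side crop shows the fingertips beside the plate, behind its middle and close to the bench. I'll raise them 2 mm and close.

Call:
{"op": "move_arm", "data": {"rows": [[0,0,-0.002,0,0,0],[0,0,0,0,0,0],[0,0,0,0,0,0],[0,0,0,0,0,0],[0,0,0,0,0,0]], "jaw": 0.045, "force": 80}}

```text
time: 4.43
eef_pos: [0.4261, -0.2256, 0.001]
tcp_rot: [-2.392, 2.035, -0.004]
ft_force: [-0.1, -0.1, -2.0]
width: 0.595
```

Call:
{"op": "move_arm", "data": {"rows": [[0,0,0,0,0,0],[0,0,0,0,0,0],[0,0,0,0,0,0],[0,0,0,0,0,0],[0,0,0,0,0,0]]}}

```text
time: 4.85
eef_pos: [0.4255, -0.2254, 0.0003]
tcp_rot: [-2.392, 2.036, -0.003]
ft_force: [0.5, -0.1, 0.3]
width: 0.593
```

Call:
{"op": "move_arm", "data": {"rows": [[0,0,-0.01,0,0,0],[0,0,-0.02,0,0,0],[0,0,-0.025,0,0,0],[0,0,-0.025,0,0,0],[0,0,-0.02,0,0,0]], "jaw": 0.03}}

```text
time: 5.27
eef_pos: [0.4214, -0.2229, 0.101]
tcp_rot: [2.393, -2.034, -0.017]
ft_force: [0.7, -0.5, -1.5]
width: 0.595
```

```bash
python3 -c "
from h import *
plan((.4249,-.2251,.1),-80.8);s=shot('side','s3.png')[:,:,::-1];im=shot('top','t3.png')[:,:,::-1]
W=np.zeros((400,800,3),np.uint8);W[:,:400]=cv2.resize(im[190:290,355:455],(400,400),interpolation=2);W[:,400:]=cv2.resize(s[110:210,300:400],(400,400),interpolation=2);cv2.imwrite('pics/z3.png',W)
"
```

```text
t 5.27 pos [ 0.4214 -0.2229  0.101 ] F [ 0.7 -0.5 -1.5] w 0.595 txyaw -80.74
shift mm [ 2.7 -3.1  1. ] turn [0.44 0.42 0.06]
```

View pics/z3.png

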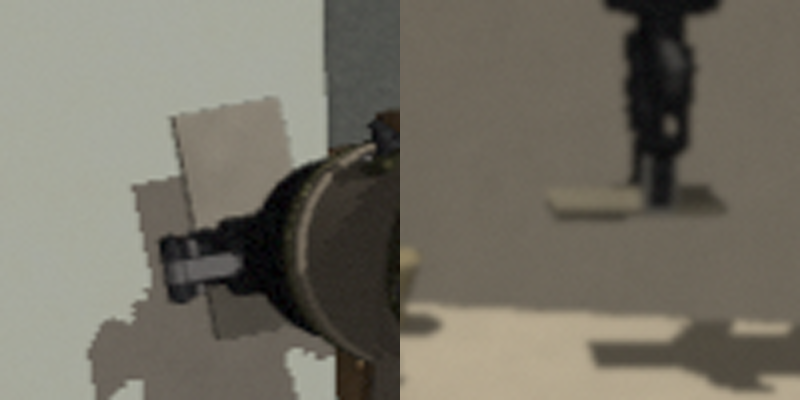

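The plate is held level and lifted clear, gripped behind its middle: the side crop shows its front at (548,200) and its tail at (725,210). Next I carry it towards the holder.

Call:
{"op": "move_arm", "data": {"rows": [[-0.035,-0.008,0,0.4,0.4,2.5],[-0.035,-0.006,0,0,0,2.5],[-0.035,-0.004,0,0,0,2.5],[-0.035,-0.003,0,0,0,2.5],[-0.035,-0.002,0,0,0,2.5]]}}

```text
time: 5.78
eef_pos: [0.4332, -0.0515, 0.1027]
tcp_rot: [2.128, -2.31, 0.017]
ft_force: [1.5, -0.8, -2.6]
width: 0.596
```

```bash
python3 -c "
from h import *
plan((.423,.0394,.1),-93.3);print(telemetry.get_obs()['joints'].round(2))"
```

```text
t 5.78 pos [ 0.4332 -0.0515  0.1027] F [ 1.5 -0.8 -2.6] w 0.596 txyaw -94.7
shift mm [-89.8  17.6   1.9] turn [-0.42 -0.45 -1.4 ]
[ 0.45  0.11 -0.43  2.02  0.06  1.01 -1.67]
```

Call:
{"op": "move_arm", "data": {"rows": [[-0.03,0.002,0,-0.4,-0.4,-1.4],[-0.03,0.003,0,0,0,0],[-0.02,0.003,0,0,0,0],[-0.01,0.002,0,0,0,0],[0,0,0,0,0,0]]}}

```text
time: 6.2
eef_pos: [0.4256, 0.0524, 0.1009]
tcp_rot: [2.168, -2.273, -0.005]
ft_force: [-0.0, 0.3, -2.4]
width: 0.591
```

```bash
python3 -c "
from h import *
plan((.423,.0394,.1),-93.3)"
```

```text
t 6.2 pos [0.4256 0.0524 0.1009] F [-0.   0.3 -2.4] w 0.591 txyaw -92.71
shift mm [13.1  1.9  0.9] turn [0.15 0.09 0.59]
```

Call:
{"op": "move_arm", "data": {"rows": [[0.005,0.002,0,0,0,0.5],[0.004,0.001,0.005,0,0,0],[0.003,0,0.01,0,0,0],[0.001,0,0.01,0,0,0],[0,0,0,0,0,0]]}}

```text
time: 6.62
eef_pos: [0.4205, 0.034, 0.0726]
tcp_rot: [2.151, -2.286, -0.004]
ft_force: [0.6, -0.3, -2.0]
width: 0.593
```

```bash
python3 -c "
from h import *
s=shot('side','s4.png')[:,:,::-1];im=shot('top','t4.png')[:,:,::-1]
plan((.423,.0394,.036),-93.3)
W=np.zeros((500,800,3),np.uint8);W[:,:400]=cv2.resize(im[165:290,235:335],(400,500),interpolation=2);W[:480,400:]=cv2.resize(s[150:270,290:390],(400,480),interpolation=2);cv2.imwrite('pics/z4.png',W)
"
```

```text
t 6.72 pos [0.4213 0.0346 0.074 ] F [-0.8 -0.2 -1.6] w 0.594 txyaw -93.46
shift mm [-4.9 -1.5 38. ] turn [ 0.15 -0.01 -0.16]
```

View pics/z4.png

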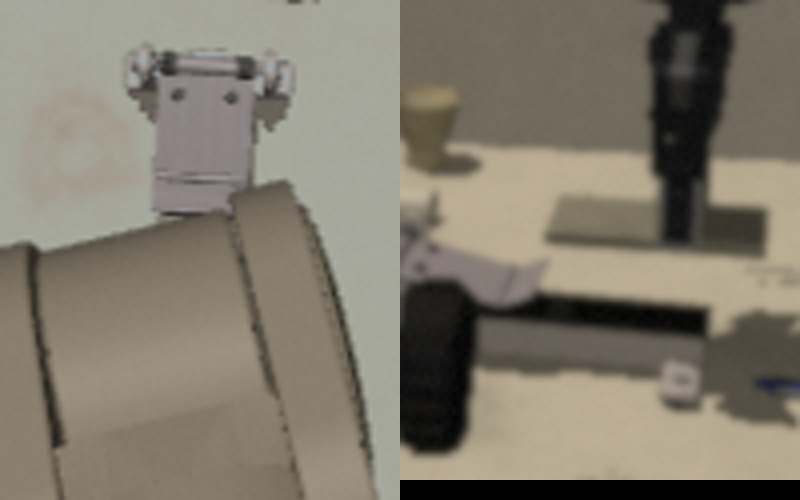

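```bash
cat >> h.py <<'E'
def ony(n,uv,y):
    o,d=ray(n,uv);return o+d*(y-o[1])/d[1]
E
python3 -c "
from h import *
np.set_printoptions(precision=4,suppress=True)
f=lambda zx,zy:(290+(zx-400+.5)/4-.5,150+(zy+.5)/4-.5)
for p,y in(((545,243),.0600),((767,257),.066),((707,333),.0585),((709,308),.0585),((550,262),.058),((683,400),.087),((662,400),.087)): print(p,ony('side',f(*p),y))
"
```

```text
(545, 243) [0.489  0.06   0.0721]
(767, 257) [0.3797 0.066  0.074 ]
(707, 333) [0.4062 0.0585 0.0276]
(709, 308) [0.406  0.0585 0.0415]
(550, 262) [0.4865 0.058  0.0611]
(683, 400) [0.4164 0.087  0.0038]
(662, 400) [0.4267 0.087  0.003 ]
```

Call:
{"op": "move_arm", "data": {"rows": [[-0.003,0,0.008,0,0,0],[-0.002,0,0.01,0,0,0],[0,0,0.008,0,0,0],[0,0,0.003,0,0,0],[0,0,0,0,0,0]]}}

```text
time: 7.13
eef_pos: [0.4224, 0.0393, 0.0425]
tcp_rot: [2.151, -2.289, -0.001]
ft_force: [-0.8, 0.7, -2.2]
width: 0.595
```

```bash
python3 -c "
from h import *
plan((.421,.0395,.034),-93.3)
s=shot('side','s5.png')[:,:,::-1];s=cv2.resize(s[180:270,290:400],(770,630),interpolation=2)[:600]
cv2.imwrite('pics/z5.png',s)
"
```

```text
t 7.13 pos [0.4224 0.0393 0.0425] F [-0.8  0.7 -2.2] w 0.595 txyaw -93.58
shift mm [-0.1  1.4  8.5] turn [ 0.06  0.01 -0.28]
```

View pics/z5.png

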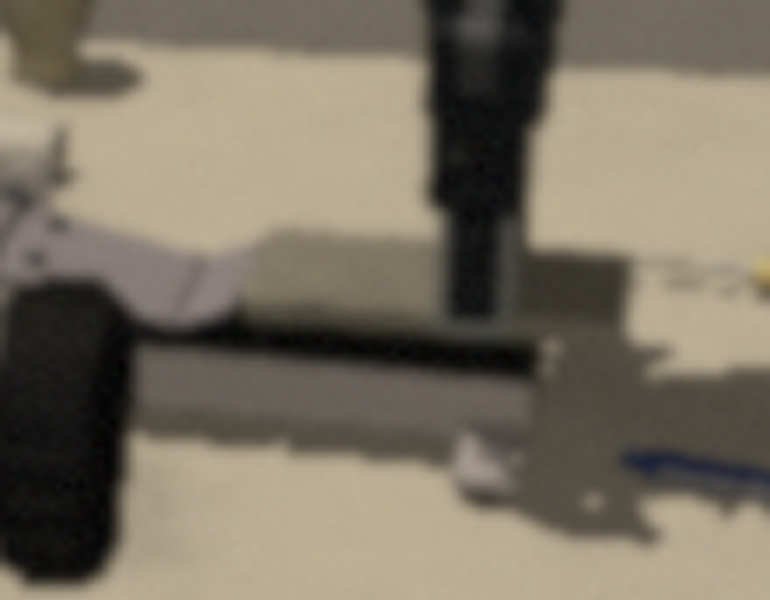

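The side crop shows the plate above the bed, with its front end at (242,290), just in front of the leaf's turned-up tip at (255,250). I'll back off slightly and go down.

Call:
{"op": "move_arm", "data": {"rows": [[0,0.003,0,0,0,0],[0,0.001,0.003,0,0,0],[0,0,0.003,0,0,0],[0,0,0.002,0,0,0],[0,0,0,0,0,0]]}}

```text
time: 7.6
eef_pos: [0.4186, 0.0398, 0.0348]
tcp_rot: [-2.151, 2.289, -0.0]
ft_force: [0.6, 0.3, -2.5]
width: 0.589
```

```bash
python3 -c "
from h import *
plan((.421,.0395,.032),-93.3)
s=shot('side','s6.png')[:,:,::-1];s=cv2.resize(s[180:270,290:400],(770,630),interpolation=2)[:600]
cv2.imwrite('pics/z6.png',s)
"
```

```text
t 7.6 pos [0.4186 0.0398 0.0348] F [ 0.6  0.3 -2.5] w 0.589 txyaw -93.54
shift mm [ 0.2 -2.4  2.8] turn [-0.03  0.01 -0.24]
```

View pics/z6.png

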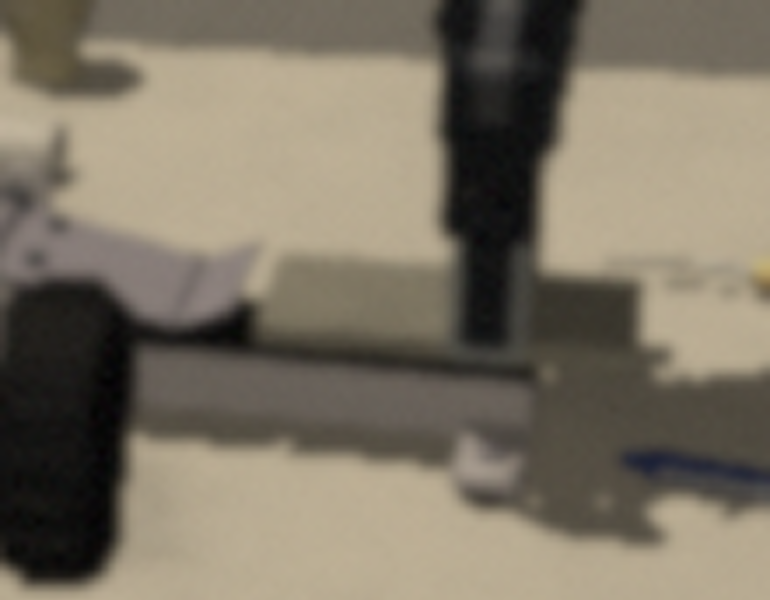

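Plate front is now at (255,320), and the leaf tip at (262,245) is free ahead of it. I'm going down to touch the bed.

Call:
{"op": "move_arm", "data": {"rows": [[0,0,0.002,0,0,0],[0,0,0.001,0,0,0],[0,0,0.001,0,0,0],[0,0,0.001,0,0,0],[0,0,0.001,0,0,0]], "force": 100}}

```text
time: 8.07
eef_pos: [0.4193, 0.0398, 0.0303]
tcp_rot: [-2.151, 2.289, -0.002]
ft_force: [-10.7, -1.7, 27.8]
width: 0.584
```

Call:
{"op": "move_arm", "data": {"rows": [[0,0,-0.001,0,0,0],[0,0,0,0,0,0],[0,0,0,0,0,0],[0,0,0,0,0,0],[0,0,0,0,0,0]]}}

```text
time: 8.48
eef_pos: [0.4198, 0.0399, 0.0317]
tcp_rot: [-2.151, 2.289, -0.004]
ft_force: [-0.2, -0.5, -2.8]
width: 0.581
```

```bash
python3 -c "
from h import *
plan((.421,.0395,.031),-93.3)
s=shot('side','s7.png')[:,:,::-1];s=cv2.resize(s[180:270,290:400],(770,630),interpolation=2)[:600]
cv2.imwrite('pics/z7.png',s)
"
```

```text
t 8.48 pos [0.4198 0.0399 0.0317] F [-0.2 -0.5 -2.8] w 0.581 txyaw -93.56
shift mm [ 0.3 -1.3  0.7] turn [-0.13 -0.04 -0.26]
```

View pics/z7.png

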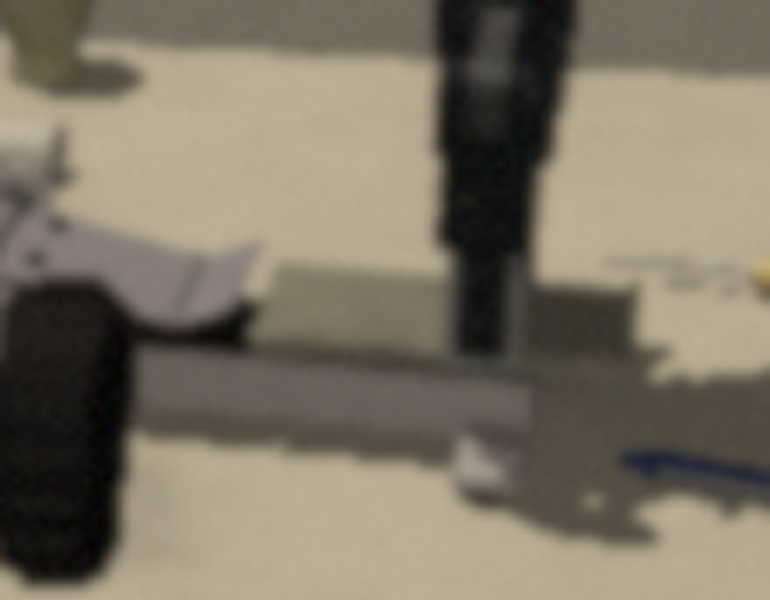

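The plate now sits about 1 mm over the bed, level, with its front at (250,320) below the free leaf tip. Next I slide it forward.

Call:
{"op": "move_arm", "data": {"rows": [[0,-0.003,0.0005,0,0,0.2],[0,-0.004,0,0,0,0],[0,-0.004,0,0,0,0],[0,-0.004,0,0,0,0],[0,-0.002,0,0,0,0]]}}

```text
time: 8.95
eef_pos: [0.438, 0.0385, 0.0307]
tcp_rot: [-2.147, 2.293, -0.003]
ft_force: [0.0, -0.4, -2.1]
width: 0.587
```

```bash
python3 -c "
from h import *
plan((.45,.0379,.031),-93.3)"
```

```text
t 8.95 pos [0.438  0.0385 0.0307] F [ 0.  -0.4 -2.1] w 0.587 txyaw -93.78
shift mm [ -0.2 -12.   -0.3] turn [-0.09 -0.05 -0.48]
```

Call:
{"op": "move_arm", "data": {"rows": [[0,-0.002,0,0,0,-0.4],[0,-0.002,0,0,0,0],[0,-0.002,0,0,0,0],[0,-0.002,0,0,0,0],[0,-0.002,0,0,0,0]]}}

```text
time: 9.37
eef_pos: [0.4413, 0.0382, 0.0304]
tcp_rot: [2.148, -2.274, -0.013]
ft_force: [-11.0, -0.8, 11.9]
width: 0.586
```

```bash
python3 -c "
from h import *
plan((.46,.0373,.031),-93.3)
s=shot('side','s8.png')[:,:,::-1];s=cv2.resize(s[180:270,290:400],(770,630),interpolation=2)[:600]
cv2.imwrite('pics/z8.png',s)
"
```

```text
t 9.37 pos [0.4413 0.0382 0.0304] F [-11.   -0.8  11.9] w 0.586 txyaw -93.28
shift mm [ -0.1 -18.8  -0.8] turn [ 0.88 -0.23  0.02]
```

View pics/z8.png

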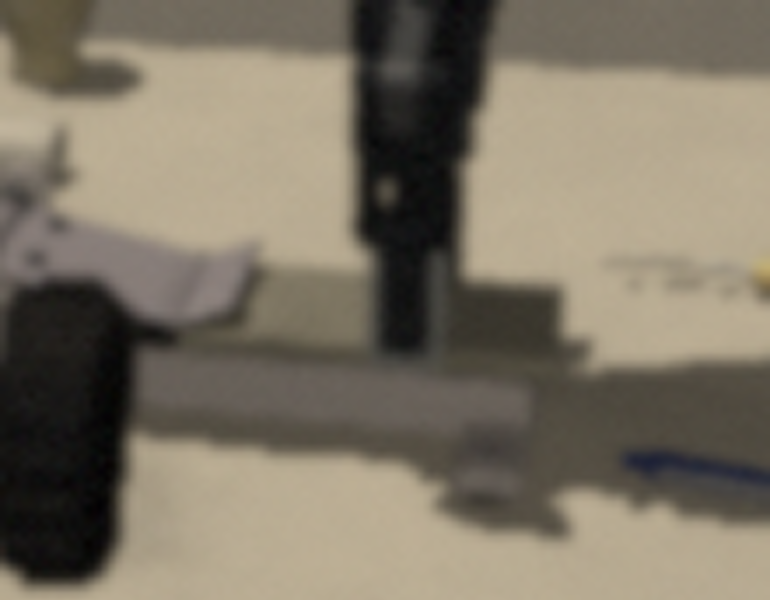

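The plate's front has gone in under the leaf's lead-in at (185,340) and is taking 11 N of push. I'll push harder and ease off the downward press.

Call:
{"op": "move_arm", "data": {"rows": [[0,-0.003,-0.0005,0.8,-0.2,0],[0,-0.003,0,0,0,0],[0,-0.003,0,0,0,0],[0,-0.003,0,0,0,0],[0,-0.003,0,0,0,0]]}}

```text
time: 9.83
eef_pos: [0.4492, 0.0379, 0.0305]
tcp_rot: [2.151, -2.27, -0.014]
ft_force: [-6.8, 0.5, 6.6]
width: 0.585
```

```bash
python3 -c "
from h import *
plan((.46,.0373,.031),-93.3)"
```

```text
t 9.83 pos [0.4492 0.0379 0.0305] F [-6.8  0.5  6.6] w 0.585 txyaw -93.09
shift mm [  0.1 -10.8  -0.7] turn [ 0.93 -0.23  0.21]
```

Call:
{"op": "move_arm", "data": {"rows": [[0,-0.003,-0.0003,0.5,0,0.2],[0,-0.003,0,0,0,0],[0,-0.003,0,0,0,0],[0,-0.003,0,0,0,0],[0,-0.003,0,0,0,0]]}}

```text
time: 10.25
eef_pos: [0.4611, 0.0375, 0.0306]
tcp_rot: [2.149, -2.271, -0.011]
ft_force: [-5.9, -0.1, 7.1]
width: 0.582
```

```bash
python3 -c "
from h import *
plan((.46,.0373,.031),-93.3)
s=shot('side','s9.png')[:,:,::-1];s=cv2.resize(s[180:270,290:400],(770,630),interpolation=2)[:600]
cv2.imwrite('pics/z9.png',s)
"
```

```text
t 10.25 pos [0.4611 0.0375 0.0306] F [-5.9 -0.1  7.1] w 0.582 txyaw -93.17
shift mm [ 0.3  1.  -0.4] turn [ 0.88 -0.33  0.13]
```

View pics/z9.png

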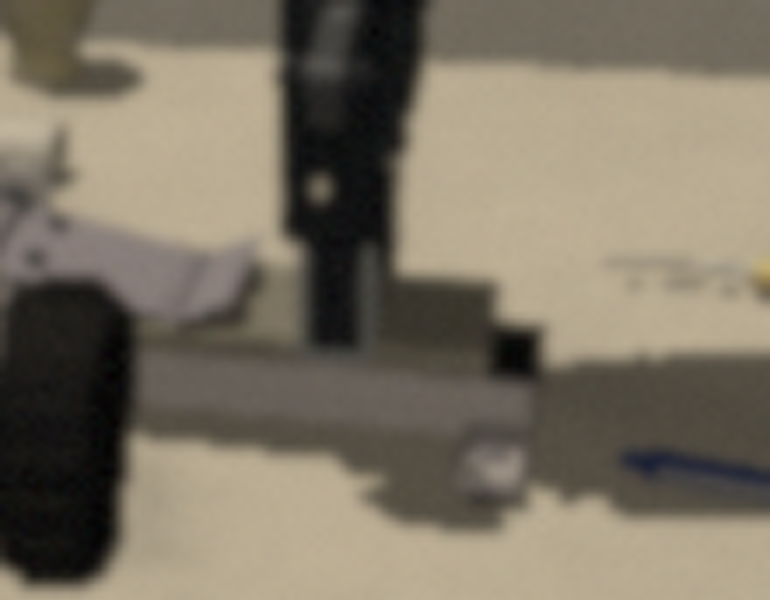

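The plate is well under the leaf, and its tail now uncovers the bed's near end at (515,350). I estimate the front end at about 24 mm beyond the holder's origin, so I'll continue gently and feel for the stop.

Call:
{"op": "move_arm", "data": {"rows": [[0,-0.0025,0,0.5,-0.2,0],[0,-0.0025,0,0,0,0],[0,-0.0025,0,0,0,0],[0,-0.0025,0,0,0,0],[0,-0.0025,0,0,0,0]]}}

```text
time: 10.72
eef_pos: [0.4708, 0.0373, 0.0305]
tcp_rot: [2.153, -2.272, -0.011]
ft_force: [-5.9, 0.1, 6.4]
width: 0.582
```

Call:
{"op": "move_arm", "data": {"rows": [[0,-0.0025,0,0,0,0],[0,-0.0025,0,0,0,0],[0,-0.0025,0,0,0,0],[0,-0.0025,0,0,0,0],[0,-0.0025,0,0,0,0]]}}

```text
time: 11.13
eef_pos: [0.4777, 0.0371, 0.0304]
tcp_rot: [2.148, -2.262, -0.023]
ft_force: [-20.3, -0.1, 22.7]
width: 0.587
```

Call:
{"op": "move_arm", "data": {"rows": [[0,-0.003,0,0,0,0],[0,-0.003,0,0,0,0],[0,-0.003,0,0,0,0],[0,-0.003,0,0,0,0],[0,-0.003,0,0,0,0]]}}

```text
time: 11.55
eef_pos: [0.4776, 0.0371, 0.0305]
tcp_rot: [2.132, -2.242, -0.051]
ft_force: [-19.0, -0.2, 19.3]
width: 0.583
```

```bash
python3 -c "
from h import *
np.set_printoptions(precision=4,suppress=True)
plan((.46,.0373,.031),-93.3)
s=shot('side','s10.png')[:,:,::-1];im=shot('top','t10.png')
print(viewer.place_of('side','plate_centre'),telemetry.get_obs()['joint_vel'])
s=cv2.resize(s[180:270,290:400],(770,630),interpolation=2)[:600]
cv2.imwrite('pics/z10.png',s)
"
```

```text
t 11.55 pos [0.4776 0.0371 0.0305] F [-19.   -0.2  19.3] w 0.583 txyaw -92.86
shift mm [ 0.7 17.5  0.5] turn [ 3.24 -0.7   0.42]
[{'uv': [329.0, 223.6], 'p': 0.74}] [ 0.0007 -0.0035  0.0006  0.0032 -0.0005 -0.0031 -0.0009]
```

View pics/z10.png

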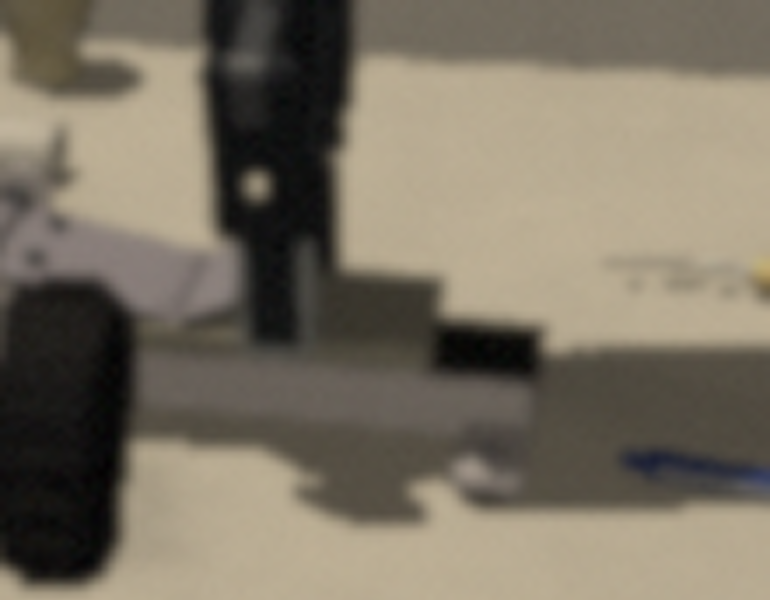

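View pics/t10.png

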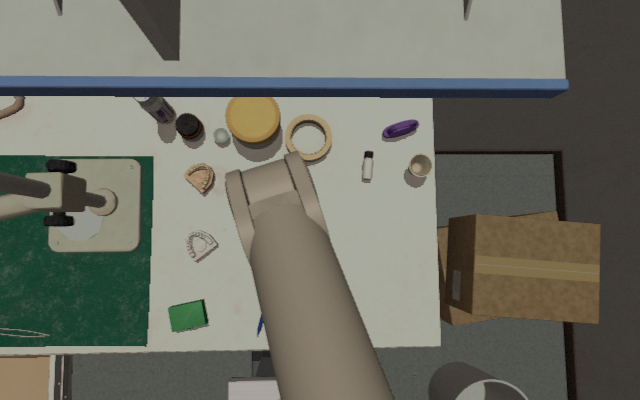

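```bash
python3 -c "
from h import *
np.set_printoptions(precision=4,suppress=True)
f=lambda zx,zy:(290+(zx+.5)/7-.5,180+(zy+.5)/7-.5)
y0=.037
for nm,p,y in(('tail near bot',(433,370),.067),('fing front low',(248,335),y0+.035),('fing front low',(245,335),y0+.027),('fing front mid',(245,290),y0+.03),('finger rear low',(315,340),y0+.035),('leaf tip near(z6)',(243,305),.0345+.025),('leaf tip far(z6)',(262,243),.0345-.025),('hold end',(533,378),.0585)): print(nm,ony('side',f(*p),y))
print(np.array(viewer.get_calibration('side')['R']))
a=cv2.imread('pics/s6.png');b=cv2.imread('pics/s10.png')
W=np.zeros((600,760,3),np.uint8)
W[:, :375]=cv2.resize(a[200:240,310:335],(375,600),interpolation=2);W[:,385:]=cv2.resize(b[200:240,310:335],(375,600),interpolation=2);cv2.imwrite('pics/z11.png',W)
"
```

```text
tail near bot [0.436  0.067  0.0305]
fing front low [0.4889 0.072  0.0401]
fing front low [0.4905 0.064  0.0364]
fing front mid [0.4905 0.067  0.0519]
finger rear low [0.4697 0.072  0.0399]
leaf tip near(z6) [0.4917 0.0595 0.0438]
leaf tip far(z6) [0.4911 0.0095 0.0423]
hold end [0.4074 0.0585 0.026 ]
[[-0.9922 -0.1238  0.0121]
 [-0.0562  0.359  -0.9316]
 [ 0.111  -0.9251 -0.3632]]
```

View pics/z11.png

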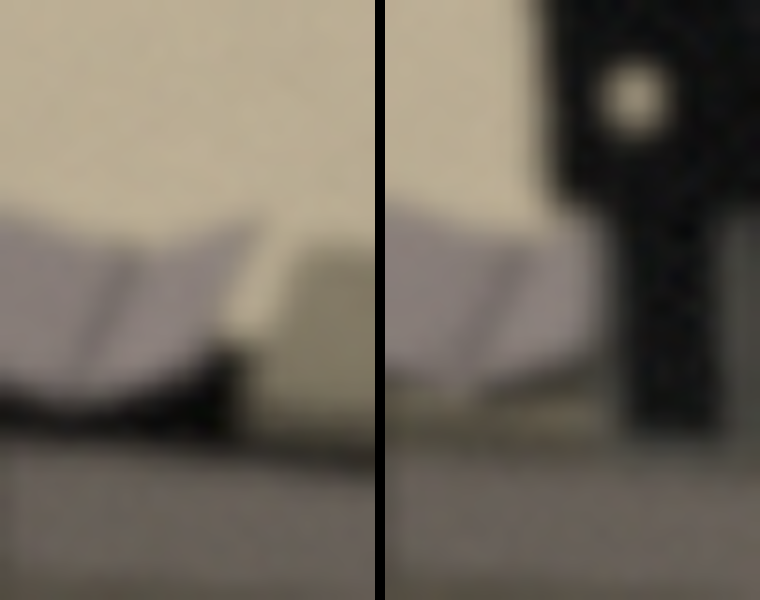

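The position stayed at x = 0.4777 under more push, which suggests a stop. But the picture puts the finger's front edge (x ≈ 0.4895) within 2 mm of the leaf's tip (x ≈ 0.4915), so a finger could be butting the leaf instead of the plate butting the stop. I'll relax, let go, straighten, and regrip about 14 mm farther back to tell which.

Call:
{"op": "move_arm", "data": {"rows": [[0,0,0,0,0,0],[0,0,0,0,0,0],[0,0,0,0,0,0],[0,0,0,0,0,0],[0,0,0,0,0,0]]}}

```text
time: 12.12
eef_pos: [0.4774, 0.0371, 0.0313]
tcp_rot: [2.131, -2.242, -0.05]
ft_force: [-3.4, -0.3, 1.5]
width: 0.583
```

Call:
{"op": "move_arm", "data": {"rows": [[0,0,0,0,0,0],[0,0,0,0,0,0],[0,0,0,0,0,0],[0,0,0,0,0,0],[0,0,0,0,0,0]], "jaw": 0.064}}

```text
time: 12.53
eef_pos: [0.4798, 0.037, 0.0314]
tcp_rot: [2.134, -2.245, -0.046]
ft_force: [-0.4, 0.0, 0.3]
width: 0.745
```

```bash
python3 -c "
from h import *
plan((.4636,.0371,.0305),-93.3)"
```

```text
t 12.53 pos [0.4798 0.037  0.0314] F [-0.4  0.   0.3] w 0.745 txyaw -92.88
shift mm [ 0.7 16.1  1.7] turn [ 2.99 -0.66  0.4 ]
```

Call:
{"op": "move_arm", "data": {"rows": [[0,0.004,0,1.5,-0.4,0.4],[0,0.005,0,1.5,-0.2,0],[0,0.005,0,0,0,0],[0,0.003,0,0,0,0],[0,0,0,0,0,0]]}}

```text
time: 12.95
eef_pos: [0.4634, 0.0381, 0.0319]
tcp_rot: [-2.155, 2.284, -0.004]
ft_force: [-0.4, 0.7, -1.0]
width: 0.751
```

```bash
python3 -c "
from h import *
plan((.4636,.0371,.0305),-93.3)
s=shot('side','s12.png')[:,:,::-1];s=cv2.resize(s[180:270,290:400],(770,630),interpolation=2)[:600]
cv2.imwrite('pics/z12.png',s)
"
```

```text
t 12.95 pos [0.4634 0.0381 0.0319] F [-0.4  0.7 -1. ] w 0.751 txyaw -93.32
shift mm [ 1.  -0.3  1.4] turn [-0.17 -0.02 -0.02]
```

View pics/z12.png

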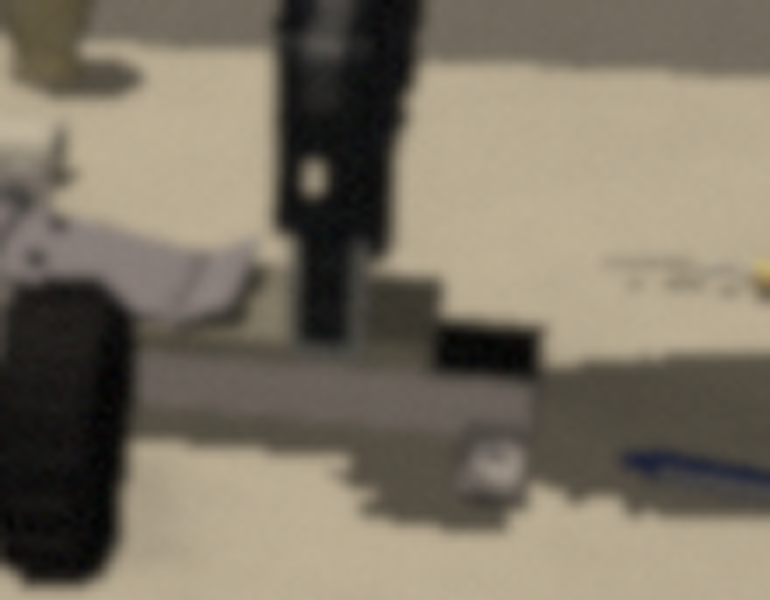

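The plate stayed put, with its tail still at (438,320), and the finger at (325,290) is now well clear of the leaf tip. I'll lower for a deeper grip and close.

Call:
{"op": "move_arm", "data": {"rows": [[0.001,0,0.003,0,0,0],[0,0,0.002,0,0,0],[0,0,0.001,0,0,0],[0,0,0,0,0,0],[0,0,0,0,0,0]]}}

```text
time: 13.42
eef_pos: [0.4652, 0.0371, 0.0254]
tcp_rot: [-2.154, 2.284, -0.003]
ft_force: [-0.0, -0.0, -0.7]
width: 0.75
```

```bash
python3 -c "
from h import *
plan((.4636,.0371,.026),-93.3)"
```

```text
t 13.42 pos [0.4652 0.0371 0.0254] F [-0.  -0.  -0.7] w 0.75 txyaw -93.34
shift mm [ 0.1  1.6 -0.6] turn [-0.17  0.01 -0.04]
```

Call:
{"op": "move_arm", "data": {"rows": [[0,0.001,0,0,0,0],[0,0,0,0,0,0],[0,0,0,0,0,0],[0,0,0,0,0,0],[0,0,0,0,0,0]], "jaw": 0.035, "force": 100}}

```text
time: 13.83
eef_pos: [0.4644, 0.0373, 0.0263]
tcp_rot: [-2.155, 2.283, -0.004]
ft_force: [1.3, 0.3, -1.9]
width: 0.596
```

Call:
{"op": "move_arm", "data": {"rows": [[0,0,0,0,0,0],[0,-0.001,0,0,0,0],[0,-0.0015,0,0,0,0],[0,-0.002,0,0,0,0],[0,-0.002,0,0,0,0]]}}

```text
time: 14.25
eef_pos: [0.4645, 0.0373, 0.0262]
tcp_rot: [2.151, -2.278, -0.008]
ft_force: [-11.7, -0.2, 14.2]
width: 0.595
```

```bash
python3 -c "
from h import *
plan((.4636,.0371,.026),-93.3)"
```

```text
t 14.25 pos [0.4645 0.0373 0.0262] F [-11.7  -0.2  14.2] w 0.595 txyaw -93.28
shift mm [0.3 0.8 0.2] turn [ 0.57 -0.16  0.02]
```

Call:
{"op": "move_arm", "data": {"rows": [[0,-0.003,-0.0005,0.5,-0.1,0],[0,-0.003,-0.0005,0.5,0,0],[0,-0.003,0,0.5,0,0],[0,-0.003,0,0.5,0,0],[0,-0.003,0,0.5,0,0]]}}

```text
time: 14.67
eef_pos: [0.4647, 0.0373, 0.0262]
tcp_rot: [2.156, -2.282, 0.012]
ft_force: [-15.9, 0.3, 19.6]
width: 0.598
```

```bash
python3 -c "
from h import *
plan((.4636,.0371,.026),-93.3)
s=shot('side','s13.png')[:,:,::-1];s=cv2.resize(s[180:270,290:400],(770,630),interpolation=2)[:600]
cv2.imwrite('pics/z13.png',s)"
```

```text
t 14.67 pos [0.4647 0.0373 0.0262] F [-15.9   0.3  19.6] w 0.598 txyaw -93.23
shift mm [0.2 1.1 0.2] turn [-0.25 -0.4   0.07]
```

View pics/z13.png

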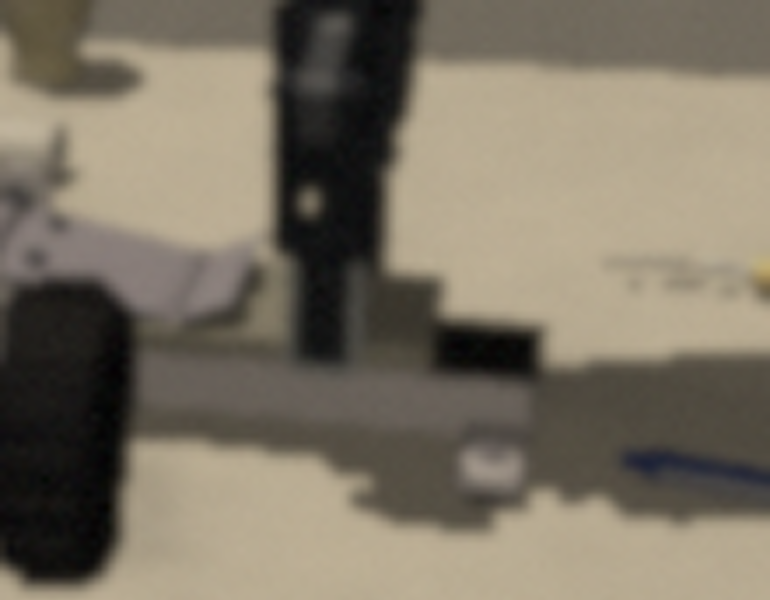

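The plate has not moved and the push and press are both high, but bed friction could be carrying part of that push. I'll ease the press while pushing so the stop load is clear.

Call:
{"op": "move_arm", "data": {"rows": [[0,-0.003,-0.001,0,0,0],[0,-0.003,-0.001,0.3,0,0],[0,-0.003,-0.001,0.3,0,0],[0,-0.003,-0.001,0.3,0,0],[0,-0.003,-0.001,0.3,0,0]]}}

```text
time: 15.13
eef_pos: [0.4646, 0.0372, 0.0264]
tcp_rot: [2.152, -2.274, 0.008]
ft_force: [-10.8, 0.3, 4.4]
width: 0.596
```

```bash
python3 -c "
from h import *
plan((.4636,.0371,.026),-93.3)"
```

```text
t 15.13 pos [0.4646 0.0372 0.0264] F [-10.8   0.3   4.4] w 0.596 txyaw -93.16
shift mm [0.1 1.  0.4] turn [ 0.21 -0.63  0.13]
```

Fx is -10.8 N at only 4.4 N of press, with no sliding; earlier it slid freely at about 6 N of each. So the end is on the stop. Now I set the final push and press.

Call:
{"op": "move_arm", "data": {"rows": [[0,-0.005,-0.0008,0,0,0],[0,-0.005,-0.0008,0.3,0.2,0],[0,-0.005,-0.0008,0.3,0,0],[0,-0.005,-0.0008,0.3,0,0],[0,-0.005,-0.0008,0.3,0,0]]}}

```text
time: 15.55
eef_pos: [0.4645, 0.0372, 0.0265]
tcp_rot: [2.133, -2.252, -0.012]
ft_force: [-22.0, 0.8, 20.2]
width: 0.594
```

```bash
python3 -c "
from h import *
plan((.4636,.0371,.026),-93.3)"
```

```text
t 15.55 pos [0.4645 0.0372 0.0265] F [-22.    0.8  20.2] w 0.594 txyaw -93.08
shift mm [0.1 0.9 0.5] turn [ 1.89 -1.34  0.2 ]
```

Call:
{"op": "move_arm", "data": {"rows": [[0,-0.004,-0.001,1.5,-1,0],[0,-0.004,-0.001,1,-0.5,0],[0,-0.004,-0.001,1,0,0],[0,-0.004,-0.001,1,0,0],[0,-0.004,-0.001,1,0,0]]}}

```text
time: 15.97
eef_pos: [0.4649, 0.0371, 0.0262]
tcp_rot: [-2.15, 2.268, -0.031]
ft_force: [-13.0, 1.8, 8.8]
width: 0.596
```

```bash
python3 -c "
from h import *
plan((.4636,.0371,.026),-93.3)
s=shot('side','s14.png')[:,:,::-1];s=cv2.resize(s[180:270,290:400],(770,630),interpolation=2)[:600]
cv2.imwrite('pics/z14.png',s)
plan((.4636,.0371,.026),-93.3)"
```

```text
t 15.97 pos [0.4649 0.0371 0.0262] F [-13.    1.8   8.8] w 0.596 txyaw -93.04
shift mm [0.1 1.3 0.2] turn [-1.47 -0.1   0.26]
t 16.02 pos [0.4649 0.0371 0.0262] F [-12.7   2.3   8.1] w 0.598 txyaw -93.03
shift mm [0.1 1.3 0.2] turn [-1.53 -0.11  0.27]
```

View pics/z14.png

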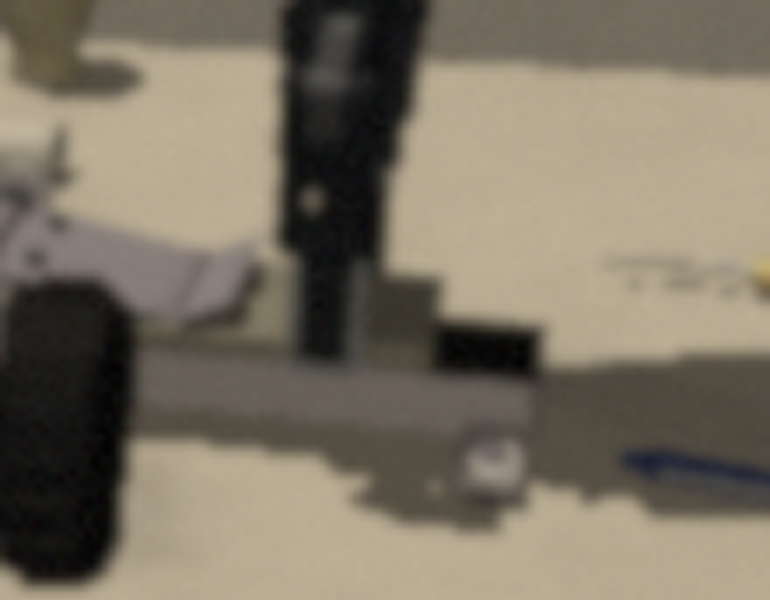

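Call:
{"op": "move_arm", "data": {"rows": [[0,-0.004,-0.0007,-0.8,0,0.2],[0,-0.004,-0.0007,0.5,0,0],[0,-0.004,-0.0007,0.6,0,0],[0,-0.004,-0.0007,0.6,0,0],[0,-0.004,-0.0007,0.6,0,0]]}}

```text
time: 16.43
eef_pos: [0.4648, 0.0371, 0.0263]
tcp_rot: [-2.159, 2.278, -0.025]
ft_force: [-16.0, -0.2, 14.7]
width: 0.594
```

```bash
python3 -c "
from h import *
np.set_printoptions(precision=4,suppress=True)
plan((.4636,.0371,.026),-93.3)
s=shot('side','s15.png')[:,:,::-1];s=cv2.resize(s[180:270,290:400],(770,630),interpolation=2)[:600]
cv2.imwrite('pics/z15.png',s)
for _ in range(6): viewer.get_image('side')
plan((.4636,.0371,.026),-93.3);o=telemetry.get_obs();print(o['torque'],o['joint_vel'])"
```

```text
t 16.43 pos [0.4648 0.0371 0.0263] F [-16.   -0.2  14.7] w 0.594 txyaw -93.09
shift mm [0.1 1.2 0.2] turn [-0.78 -0.51  0.21]
t 16.78 pos [0.4649 0.0371 0.0263] F [-15.6  -0.5  15.2] w 0.596 txyaw -93.09
shift mm [0.1 1.3 0.2] turn [-0.78 -0.51  0.21]
[ 0.5334  3.5868 -0.1272] [ 0.0002 -0.0011  0.0003 -0.001  -0.0004  0.0021  0.0001]
```

View pics/z15.png

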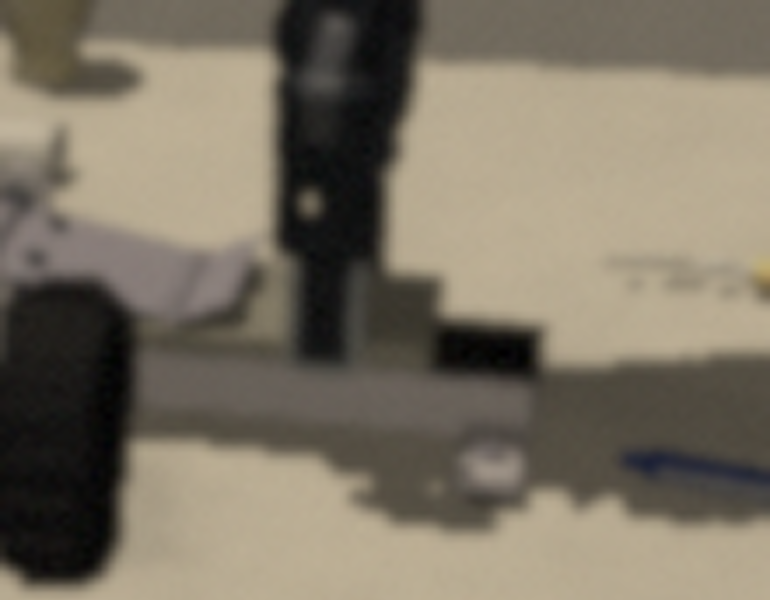

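Push is 15.6 N and press 15.2 N, both steady. I'll shift the balance slightly towards push for more margin on the stop.

Call:
{"op": "move_arm", "data": {"rows": [[0,-0.0045,-0.001,-0.3,-0.4,0.1],[0,-0.0045,-0.001,0.4,0,0],[0,-0.0045,-0.001,0.6,0,0],[0,-0.0045,-0.001,0.6,0,0],[0,-0.0045,-0.001,0.6,0,0]]}}

```text
time: 17.2
eef_pos: [0.4647, 0.0371, 0.0262]
tcp_rot: [2.158, -2.277, 0.012]
ft_force: [-16.3, 1.5, 13.6]
width: 0.592
```

```bash
python3 -c "
from h import *
np.set_printoptions(precision=4,suppress=True)
plan((.4636,.0371,.026),-93.3)
for _ in range(6): viewer.get_image('side')
plan((.4636,.0371,.026),-93.3);o=telemetry.get_obs();print(o['torque'],o['joint_vel'])"
```

```text
t 17.2 pos [0.4647 0.0371 0.0262] F [-16.3   1.5  13.6] w 0.592 txyaw -93.06
shift mm [0.1 1.1 0.2] turn [-0.12 -0.49  0.24]
t 17.5 pos [0.4648 0.0371 0.0263] F [-17.1   1.   14.3] w 0.6 txyaw -93.06
shift mm [0.1 1.2 0.3] turn [-0.13 -0.49  0.24]
[ 0.6324  3.6628 -0.2306] [ 0.0008  0.0003  0.0004  0.0003  0.0006  0.0001 -0.0011]
```

Steady at 17 N push and 14 N press, with the tool within 0.5° of vertical and the plate motionless. I'm handing in.

```bash
python3 -c "
from h import *
print(arm.finish_job())
o=telemetry.get_obs();print(o['time'],o['eef_pos'],o['ft_force'],o['width'])"
```

```text
the job is handed in; nothing more can be done
None
the job is handed in; nothing more can be done
```

The honing plate is loaded in its holder and the job is handed in at about 17.5 s of the 58 s. The plate's end is against the stop, still gripped, pushed and pressed down. No verdict was reported.

**How it went:** I gripped the plate across its width, lowered it onto the bed in front of the leaf, and slid it forward so the leaf rode up by itself. When it stopped, the picture showed a finger within about 2 mm of the leaf's tip. I let go, regripped about 13 mm farther back, and pushed again with the fingers clear of the leaf.

**Last checks:**
- **Stop:** the plate did not move under 10.8 N of push with only 4.4 N of press. It had slid freely at about 6 N of each, so the end is on the stop. My position estimate puts it about 41 mm beyond the holder's origin, within the range given.
- **Final hold:** steady for 0.3 s at about 17 N push and 14 N press. I estimate about 7 N on the stop and 18 N on the bed. Both figures rest on a friction estimate, because neither contact can be measured directly.
- **Straight and flat:** the tool was about 0.25° off the holder's measured direction and 0.5° off vertical. In the last side pictures the plate lay flat on the bed.
- **Central:** only about ±2 mm is certain, because the arm hid the plate from the top camera.
- **Leaf angle:** not measured; the side pictures show only the small expected rise.
- **Other things:** the last top picture, taken before the regrip, shows both casts, the bottle and the cup where they were.

**Disagreement:** the finger opening read 50 to 51 mm on the 54 mm plate, at both grips. The plate was clearly held, so I put this down to the width reading.

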